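# Seat a water tank in the leak-test dock and close the sealing lid

### The arm

A 6-joint arm with a two-finger parallel gripper is mounted at the origin on a cart in front of the work surface, level with it; the furniture and walls round the work are solid. World frame = base frame: x ahead of the robot, y to its left, z up, the work surface at z = 0. Lengths are in mm, angles in rad, forces in N, time in s.
With the tool pointing down it reaches from about 350 to 975 mm from the base axis. Payload 7.1 kg.
Tool frame: the origin (TCP) lies midway between the tips of the shut fingers; the grasp point (between the pads) lies 19 mm behind it; z points along the fingers, y is the line along which they close (so a half turn about z gives the same grasp; the last joint's range is limited). The gripper opens to 88 mm and grips with 3 to 60 N. Pads are 20 mm wide; open, the fingers measure 115 mm over their backs; the gripper's body (75 mm by 178 mm) begins 61 mm behind the grasp point.
Start: joints at [-1.286, 0.423, 1.63, -0, 1.089, -0.019], TCP at [186.986, -596.357, 222.675] pointing down, gripper open.
Joint ranges: [-3, 3], [-0.9, 2.11], [0.09, 2.58], [-1.31, 4.45], [0.11, 2.69], [-2.54, 2.54]. Speed limits (rad/s): [2.39, 2.39, 3.01, 3.14, 3.14, 3.14].

### API

Orientations are given as a rotation vector (axis times angle).
In Python, from workcell import ctrl gives the robot as it stands. The module is installed in compiled form; this text tells all that it offers.
- The arm moves only by the tool apply_moves, never from a script. Its argument "targets" is a list of rows, each a list of 3 entries, a list of its own where there are three numbers: the opening, from -1 (shut) to 1 (fully open), then the shift along the tool's x, y, z normalised to -1 to 1, where 1 is 5 cm, then the turn, a rotation vector about the tool's x, y, z normalised to -1 to 1, where 1 is 90 degrees. In form: [[jaw, [x, y, z], [wx, wy, wz]], ...]. A call has 1 to 8 rows; each row shifts and turns the commanded pose from where the row before left it, along the tool's axes as they then stand; what a row does not reach is not made up. A row lasts 1/8 s, in which the tool goes at most 62.5 mm and 10.7 degrees, less where a joint would pass 70% of its speed; a pose out of reach is approached as far as the arm can. A call with a number of a shift or a turn outside -1 to 1 is refused whole. A call with a gripper value outside its range is refused whole. The fingers move at their own pace and stop on an object; the grip force is fixed at half the most. Time passes only in rows, so rows that do not move let the fingers close. It gives the time, the measured TCP pose, the force, the opening and the grip force at its end, in the units of the state.
- ctrl.get_obs(): the state, without advancing time (a new reading comes with each control period).
- ctrl.get_image(name): name is "scene" or "top" or "wrist"; returns a dict with "pixels" (480x640x3 uint8, blue, green, red), "camera_matrix" (3x3 intrinsics, pixels), "view" (4x4, takes a point from world to camera coordinates); the wrist camera has in their place "hand_eye" (4x4, takes a point from camera to tool coordinates, whose origin is the TCP and whose axes are the flange's). Camera axes: x right, y down, z forward; pixel columns grow to the right and rows downward; lengths in mm; the calibration is good to about 2 mm. A picture is of the moment at which its call begins: read the wrist's pose just before it. There is no depth.
- ctrl.close_job(): hands the job in; it is judged then, once.
Trained networks look in the newest picture that a camera, given by its name, has taken for a name from the list of things; names that differ only in an ending like _2 or _b are one class to them, and where a whole thing is asked for, a point or a joint stands for the part that bears it (a point fixed in the world has none). Each returns a list of dicts, best first, with "score" (0 to 1); they miss things now and then, are a little off and sometimes report something else, mostly with a low value. They report only what shows in the picture. A call takes as long as a camera call.
- ctrl.masks_of(label, camera): "region" (480x640 bool, what is visible of it) and "bbox" ([left, top, right, bottom] in pixels, round what is visible of it).
- ctrl.pinpoint(label, camera): "xy" ([column, row] in pixels: a listed point, or the origin of a listed thing).
The state is a dict: "t": time; "qpos": joint angles; "qvel": joint speeds; "joint_torque": joint torques, N m; "ee_pos": TCP position; "orientation": TCP orientation; "ft_force": force on the tool from outside, world axes, zero at the start; "moment": the same for the moment, N m; "width": finger opening in mm; "grasp_force": force on a finger pad.
Only numpy, scipy, OpenCV 4.12 (cv2) and the standard library are available. Lean on these libraries where they do the work, as an engineer would, in place of code of your own. Each camera call takes 0.05 s, during which the arm holds its last target. There are 200 camera calls.

### The job

The clear water tank standing on the infeed end of the leak-test dock is due for its leak test: push it along the guide rails until both spring rollers have snapped in behind it, then lower the dock's sealing lid fully down onto its rim and let go. The tank's thin walls crack easily, so push gently, never with more than about 15 N (the rollers give way at about 8 N), do not let it tip, and do not slam the lid on it. Leave the spare tank, the screwdriver and the marker pen where they are.

Things in the scene. Friction and masses are not known exactly. Their poses are not given: they have to be found in the camera images.
- tank: clear plastic water tank, open at the top, 0.4 kg, upright on the dock's infeed end. Walls 4 mm thick; 90 mm wide (its x) and 126 mm long (its y) over the walls, 116 mm tall; its rim overhangs the walls by 6 mm all round. Origin: centre of the underside; its y lies roughly along the guide rails, z up.
- dock: leak-test dock fixed to the bench: aluminium base plate 382 x 180 mm with two white guide rails (inner faces at y = +-47 mm, top at z = 42 mm, x = -96 to +74 mm) whose flared mouths begin at x = -154 mm. Origin: on the bench under the centre of a seated tank; x points along the rails the way the tank is pushed in, towards the grey back wall; z up.
- dock_home (a point): the place of the tank's origin when it is seated (on the white strips, 12 mm above the dock's underside); axes as the dock's. A seated tank has its near wall's outer face at x = -63 mm.
- roller_gap (a point): point midway between the two black spring rollers (axes as the dock's), 62 mm above the bench. Rollers: 20 mm diameter, 28 mm tall, 83 mm free gap between them. The tank pushes them apart and they snap back behind its near wall. Their dark steel housings reach 84 mm above the bench and 84 mm to each side.
- dock_back (a point): middle of the back wall's face that looks at the tank, 62 mm above the bench, axes as the dock's. A sprung rubber buffer stands out 25 mm from it: it touches the tank for its last 4 mm and gives up to 8 mm more beyond the seated place; let go, the tank is pressed back against the rollers.
- lid (a joint): angle of the sealing lid, an aluminium plate 158 x 150 x 8 mm with a sprung rubber seal beneath. 0 = closed, level, on its two stop pillars (136 mm above the bench) with the seal on the tank's rim; grows as the lid opens upward (1.57 = upright). Its stiff hinge keeps it where it is left; 2 to 5 N at the bar move it.
- lid_bar (a point): middle of the round grab bar on the lid's free end (12 mm diameter, 126 mm long, along the dock's y). It moves with the lid, 188 mm from the hinge axis.
- lid_hinge (a point): point on the lid's hinge axis, which runs along the dock's y at x = +95 mm, z = 140 mm of the dock, in the middle of the lid
- spare_tank: a second clear tank of the same kind, standing on the bench to the left of the dock, beyond the jig; leave it alone. Origin: centre of the underside.
- screwdriver: screwdriver with a red and blue handle, 218 mm long, lying on the bench to the left of the dock; leave it alone. Origin: middle of its underside.
- marker_pen: black marker pen, 122 mm long, lying near the front edge of the bench; leave it alone. Origin: middle of its underside.

How it is judged:
By the outcome, as a careful person would: the job done as asked, in the order asked, and still so for the second after the job is handed in, with the robot touching nothing.
It also fails if it takes over 66 s, if anything falls off the work surface, if the arm or the gripper's body presses on something with over 40 N, if the wrist force passes 120 N, or if a joint passes its speed limit or range.

## Working session

There is one attempt and no reset: what is moved stays moved. The work goes in short steps, Python scripts to look and compute and a tool call to move; the robot and the scene stay as the last step left them, time stands still between calls to the robot, and variables do not carry over. Pictures are saved under pics/ and viewed, at most 10 in all, crops included, and the job is handed in when it is done.

Besides the shell and the picture viewer there is one more tool, called after "Request:" as name([rows], argument=value, ...), one row to a line, values as JSON. apply_moves: Moves the arm, as the interface text tells. Scaled input: -1 to 1 covers 5 cm each way for a shift and 90 degrees each way for a turn. Its arguments: {"type":"object","properties":{"targets":{"type":"array"}},"required":["targets"]}

```bash
mkdir -p pics
cat > h.py <<'E'
import numpy as np, cv2
from workcell import ctrl
from scipy.spatial.transform import Rotation as R
def P(im): return im["camera_matrix"]@im["view"][:3]
def tri(a,pa,b,pb):
    X=cv2.triangulatePoints(P(a),P(b),np.array(pa,float).reshape(2,1),np.array(pb,float).reshape(2,1)); return (X[:3]/X[3]).ravel()
def ray(im,p,z):
    V=im["view"];c=-V[:3,:3].T@V[:3,3];d=V[:3,:3].T@np.linalg.inv(im["camera_matrix"])@np.array([*p,1.]);return c+d*(z-c[2])/d[2]
E
python3 - <<'E'
from h import *
np.set_printoptions(precision=1,suppress=True)
o=ctrl.get_obs();print(o)
I={}
for c in("scene","top"):
    I[c]=ctrl.get_image(c);cv2.imwrite(f"pics/{c}0.png",I[c]["pixels"])
for n in("tank","dock","dock_home","roller_gap","dock_back","lid_bar","lid_hinge","spare_tank","screwdriver","marker_pen"):
    r={c:ctrl.pinpoint(n,c) for c in I}
    for c in I: print(n,c,[(np.array(d["xy"]),round(d["score"],2)) for d in r[c][:2]])
    if r["scene"] and r["top"]: print("   ",tri(I["scene"],r["scene"][0]["xy"],I["top"],r["top"][0]["xy"]))
E
```

```text
{'t': 0.0, 'qpos': array([-1.3,  0.4,  1.6, -0. ,  1.1, -0. ]), 'qvel': array([-0., -0., -0., -0.,  0.,  0.]), 'joint_torque': array([ -0. , -54.5, -27.4,   0.1,   0. ,  -0. ]), 'ee_pos': array([ 186.8, -595.9,  221.9]), 'orientation': array([-3.1, -0.5,  0. ]), 'ft_force': array([ 1.1,  0.1, -0.4]), 'moment': array([-0., -0.,  0.]), 'grasp_force': 0.0, 'width': 87.89421531647231}
tank scene [(array([359.1, 377.9]), 0.85)]
tank top [(array([435.3, 243.8]), 0.84)]
    [ 542.5 -332.1   16.2]
dock scene []
dock top [(array([357.5, 224.2]), 0.97)]
dock_home scene [(array([366.3, 301.5]), 0.96)]
dock_home top [(array([357.2, 221.7]), 0.86)]
    [ 587.9 -143.    13. ]
roller_gap scene [(array([364.4, 303.9]), 0.91), (array([368.8, 255.8]), 0.46)]
roller_gap top [(array([387.4, 226.7]), 0.78), (array([324.2, 198.3]), 0.22)]
    [ 570.7 -206.7   59.2]
dock_back scene [(array([366.7, 254.8]), 0.63)]
dock_back top [(array([325.1, 209.6]), 0.95)]
    [601.8 -61.7  61.4]
lid_bar scene [(array([375.7, 128.5]), 0.71)]
lid_bar top [(array([347.4, 182.7]), 0.69)]
    [597.8 -81.3 322.6]
lid_hinge scene []
lid_hinge top [(array([323.3, 199. ]), 0.59)]
spare_tank scene [(array([402. , 235.2]), 0.9)]
spare_tank top [(array([256.2, 172.9]), 0.75)]
    [707.5 101.8  -1.7]
screwdriver scene [(array([325.6, 207. ]), 0.61)]
screwdriver top [(array([194.5, 232.6]), 0.91)]
    [553.2 242.7  -0.7]
marker_pen scene [(array([232. , 314.6]), 0.58)]
marker_pen top [(array([355.5, 326.9]), 0.63), (array([325.9, 209.8]), 0.24)]
    [ 341.1 -139.8   -4.1]
```

View pics/scene0.png

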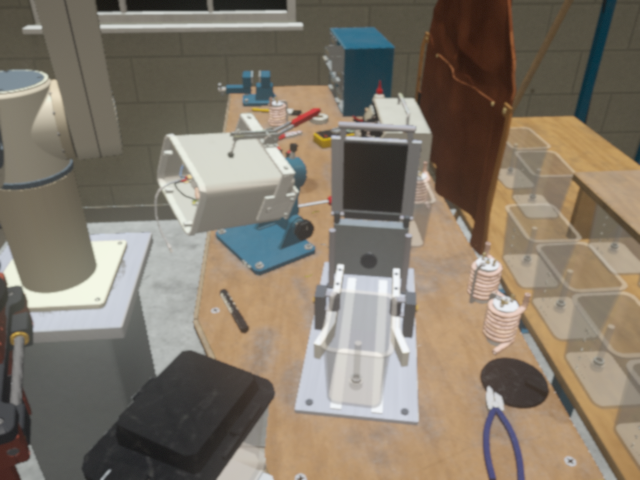

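View pics/top0.png

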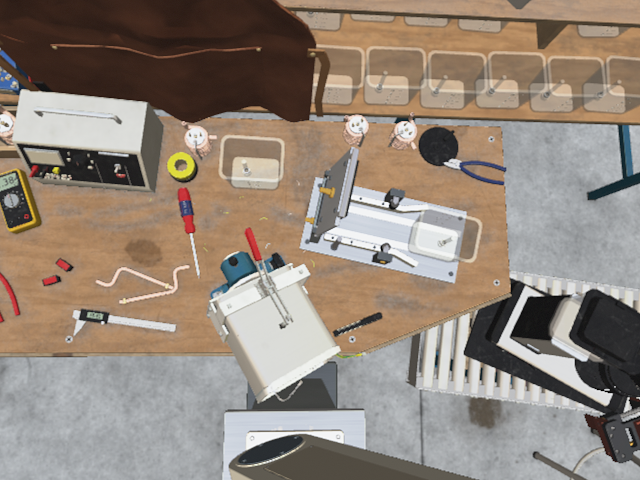

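The scene view shows the tank at about (360,350), standing on the infeed end in front of the rail mouths, with the lid upright at (375,175). In the top view the tank is at (440,240), the rollers at (395,197) and (383,257), and the lid at (337,195). The network points match the pictures. The triangulated heights (home 13, rollers 59, back 61) also agree with the text.

```bash
cat >> h.py <<'E'
a=np.arctan2(-61.7+332.1+(-61.7+206.7),601.8-542.5+601.8-570.7)
D=np.array([[np.cos(a),-np.sin(a),0],[np.sin(a),np.cos(a),0],[0,0,1]])
H=np.array([587.5,-143,0.])   # dock origin in world
def d2w(p): return H+D@np.array(p,float)
def w2d(p): return D.T@(np.array(p)-H)
def tool(tilt=0): # fingers down, tool x along dock x, tilted forward
    return R.from_matrix(np.column_stack([D[:,0],-D[:,1],[0,0,-1]]))*R.from_euler('y',tilt,degrees=True)
def plan(p,tilt=None):
    o=ctrl.get_obs();r=R.from_rotvec(o["orientation"]);
    print("dock pos",w2d(o["ee_pos"]).round(1),"F",(D.T@o["ft_force"]).round(1),"t",round(o["t"],2))
    if tilt is not None:
        v=(r.inv()*tool(tilt)).as_rotvec();print("turn norm",(v/(np.pi/2)).round(4))
        r2=tool(tilt)
    else:r2=r
    s=D@(np.array(p,float)-w2d(o["ee_pos"]))
    print("shift now-axes",(r.inv().apply(s)/50).round(3)," after-turn axes",(r2.inv().apply(s)/50).round(3))
    return o
E
python3 - <<'E'
from h import *
print(np.degrees(a),[w2d(x).round(1) for x in([542.5,-332.1,16],[570.7,-206.7,59],[601.8,-61.7,61],[597.8,-81.3,322.6])])
o=plan([-310,3,222],20);print(o["orientation"])
for c in("scene","top"):
    im=ctrl.get_image(c)
    for p in (o["ee_pos"],o["ee_pos"]+[0,0,200],d2w([-310,3,58])): q=P(im)@[*p,1];print(c,(q[:2]/q[2]).round())
    for m in ctrl.masks_of("tank",c)[:1]:
        print(m["bbox"],m["score"])
im=ctrl.get_image("wrist");cv2.imwrite("pics/w0.png",im["pixels"])
E
```

```text
77.72262901111966 [array([-194.3,    3.8,   16. ]), array([-65.8,   2.9,  59. ]), array([82.5,  3.3, 61. ]), array([ 62.5,   3.1, 322.6])]
dock pos [-528.2  294.9  222.7] F [ 0.4 -0.3  0.1] t 1.1
turn norm [ 0.1169  0.2012 -0.6631]
shift now-axes [ 7.233 -0.899  0.014]  after-turn axes [4.095 5.838 1.505]
[3.10540954e+00 4.75392408e-01 1.08480972e-05]
scene [ 14. 457.]
scene [-65. 275.]
scene [352. 420.]
[319.5, 289.3, 398.5, 409.1] 0.57
top [610. 412.]
top [699. 440.]
top [489. 250.]
[408.9, 206.0, 480.1, 262.4] 0.97
```

View pics/w0.png

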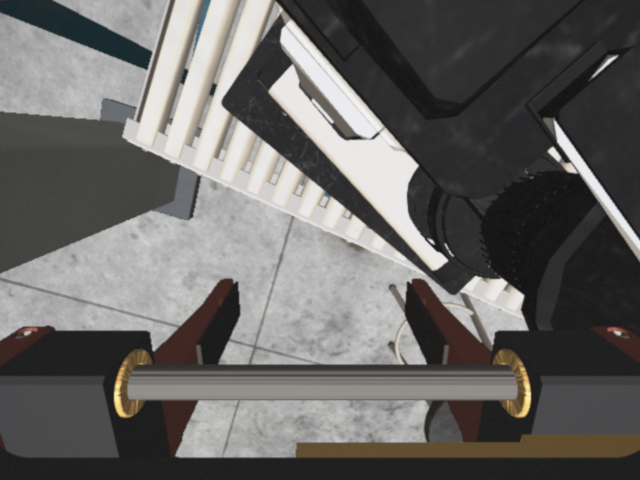

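The wrist view shows a black machine on the floor side, filling the upper right and reaching into the direct path to the tank. I need its height before choosing a route.

Run:
```python
from h import *
s=ctrl.get_image("scene");t=ctrl.get_image("top")
for px in((515,283),(575,291),(430,375)):
    for z in range(-500,301,100):
        w=ray(t,px,z);q=P(s)@[*w,1];print(px,z,w.round()[:2],w2d(w).round()[:2],(q[:2]/q[2]).round())
im=np.hstack([cv2.resize(s["pixels"][330:480,80:300],(440,300)),cv2.resize(t["pixels"][260:410,420:600],(360,300))])
cv2.imwrite("pics/m.png",im)
```

```text
(515, 283) -500 [ 476. -776.] [-642.  -26.] [339. 901.]
(515, 283) -400 [ 470. -727.] [-596.   -9.] [332. 828.]
(515, 283) -300 [ 464. -678.] [-549.    7.] [324. 753.]
(515, 283) -200 [ 457. -629.] [-503.   24.] [317. 676.]
(515, 283) -100 [ 451. -581.] [-457.   40.] [309. 595.]
(515, 283) 0 [ 445. -532.] [-411.   57.] [301. 512.]
(515, 283) 100 [ 439. -483.] [-364.   73.] [292. 427.]
(515, 283) 200 [ 433. -435.] [-318.   89.] [284. 338.]
(515, 283) 300 [ 426. -386.] [-272.  106.] [275. 245.]
(575, 291) -500 [ 450. -993.] [-860.  -46.] [ 338. 1233.]
(575, 291) -400 [ 445. -931.] [-801.  -29.] [ 328. 1118.]
(575, 291) -300 [ 441. -869.] [-741.  -11.] [ 319. 1003.]
(575, 291) -200 [ 436. -807.] [-681.    7.] [310. 887.]
(575, 291) -100 [ 431. -745.] [-622.   24.] [301. 771.]
(575, 291) 0 [ 427. -683.] [-562.   42.] [291. 655.]
(575, 291) 100 [ 422. -621.] [-502.   60.] [282. 539.]
(575, 291) 200 [ 418. -559.] [-443.   78.] [273. 423.]
(575, 291) 300 [ 413. -497.] [-383.   95.] [263. 306.]
(430, 375) -500 [ 164. -462.] [-402.  347.] [143. 655.]
(430, 375) -400 [ 176. -432.] [-370.  340.] [144. 608.]
(430, 375) -300 [ 189. -403.] [-339.  334.] [146. 558.]
(430, 375) -200 [ 202. -373.] [-307.  327.] [147. 505.]
(430, 375) -100 [ 215. -344.] [-276.  321.] [149. 449.]
(430, 375) 0 [ 228. -315.] [-244.  315.] [151. 390.]
(430, 375) 100 [ 241. -285.] [-212.  308.] [153. 327.]
(430, 375) 200 [ 254. -256.] [-181.  302.] [155. 260.]
(430, 375) 300 [ 267. -226.] [-149.  295.] [157. 188.]
```

View pics/m.png

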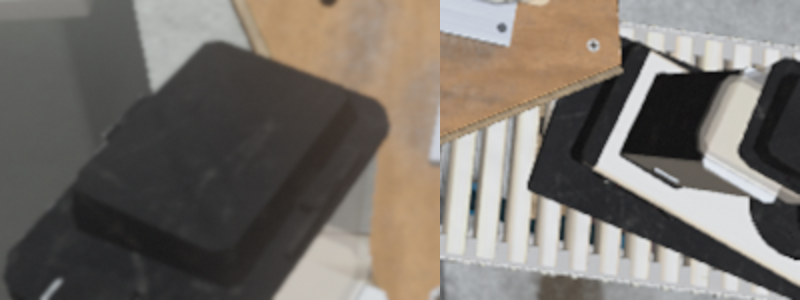

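By matching the lid corner at scene (272,385) and top (575,290), the machine's top comes out near z=235 at dock (-425, 80). I'll rise first, turn up high, cross over and come down behind the tank.

Request:
apply_moves([
  [-1,[0,0,-1],[0,0,0]],
  [-1,[0,0,-1],[0,0,0]],
  [-1,[0,0,-1],[0,0,0]],
  [-1,[0,0,-1],[0,0,0]],
  [-1,[0.8,0,0],[0,0,-0.11]],
  [-1,[0.8,0,0],[0,0,-0.11]],
  [-1,[0.8,0,0],[0,0,-0.11]],
  [-1,[0.8,0,0],[0,0,-0.11]],
])

```text
t: 2.45
ee_pos: [320.8, -511.8, 422.5]
orientation: [-2.756, -1.507, -0.0]
ft_force: [0.6, 0.3, 0.5]
width: 11.3
grasp_force: 0.0
```

Request:
apply_moves([
  [-1,[0,0.8,0],[0,0,-0.11]],
  [-1,[0,0.8,0],[0,0,-0.11]],
  [-1,[0,0.8,0],[0,0.11,0]],
  [-1,[0,0.8,0],[0,0.11,0]],
  [-1,[0,0,0],[0,0,0]],
])

```text
t: 3.08
ee_pos: [469.0, -570.2, 415.4]
orientation: [-2.267, -1.794, -0.398]
ft_force: [-0.2, -0.0, -0.4]
width: 0.9
grasp_force: 0.0
```

```bash
python3 -c "
from h import *
plan([-290,3,250],20)"
```

```text
dock pos [-442.6   24.9  415.4] F [-0.1  0.2 -0.4] t 3.08
turn norm [-0.0001 -0.0024 -0.0112]
shift now-axes [1.728 0.408 4.159]  after-turn axes [1.736 0.438 4.153]
```

Request:
apply_moves([
  [-1,[0.43,0.11,0.8],[0,0,-0.011]],
  [-1,[0.43,0.11,0.8],[0,0,0]],
  [-1,[0.43,0.11,0.8],[0,0,0]],
  [-1,[0.43,0.11,0.8],[0,0,0]],
  [-1,[0,0,0.95],[0,0,0]],
  [-1,[0,0,0],[0,0,0]],
])

```text
t: 3.82
ee_pos: [521.4, -422.9, 254.9]
orientation: [-2.254, -1.821, -0.397]
ft_force: [0.7, -0.5, 1.1]
width: 0.6
grasp_force: 0.0
```

Run:
```python
from h import *
np.set_printoptions(precision=1,suppress=True)
plan([-287,3,58],20)
I={c:ctrl.get_image(c) for c in("scene","top")}
for n in("tank","dock_home","roller_gap","dock_back"):
    r={c:ctrl.pinpoint(n,c) for c in I}
    if r["scene"] and r["top"]: print(n,w2d(tri(I["scene"],r["scene"][0]["xy"],I["top"],r["top"][0]["xy"])))
for c in I: cv2.imwrite(f"pics/{c}1.png",I[c]["pixels"])
```

```text
dock pos [-287.5    5.1  254.9] F [-0.3 -0.8  1.1] t 3.83
turn norm [0. 0. 0.]
shift now-axes [-1.3  0.   3.7]  after-turn axes [-1.3  0.   3.7]
tank [-188.     1.    11.5]
dock_home [ 2.3 -0.4 10.7]
roller_gap [-73.9   3.3  66.2]
```

View pics/scene1.png

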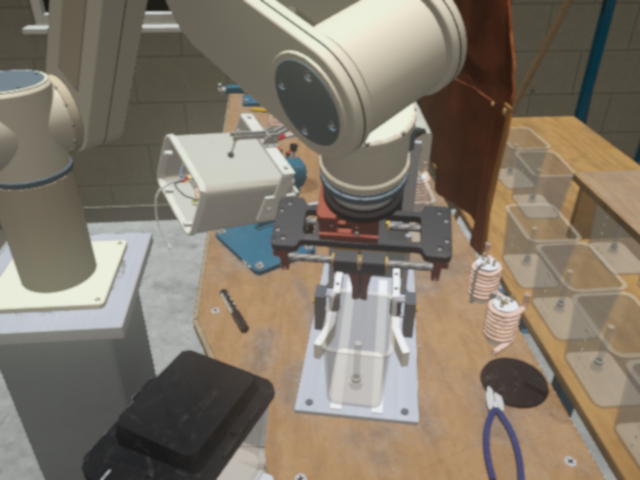

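The scene view shows the shut gripper at (360,270), centred over the dock axis and behind the tank (370,330), with the way down clear. The tank measures about x=-190, so its near rim is near -260. I'll go straight down.

Request:
apply_moves([
  [-1,[-0.26,0.06,0.74],[0,0,0]],
  [-1,[-0.26,0,0.74],[0,0,0]],
  [-1,[-0.26,0,0.74],[0,0,0]],
  [-1,[-0.26,0,0.74],[0,0,0]],
  [-1,[-0.26,0,0.74],[0,0,0]],
  [-1,[0,0,0],[0,0,0]],
])

```text
t: 5.08
ee_pos: [525.6, -423.4, 57.6]
orientation: [-2.255, -1.818, -0.398]
ft_force: [-1.0, -0.5, 0.4]
width: 0.2
grasp_force: 0.0
```

```bash
python3 -c "
from h import *
plan([-250,3,58],20)"
```

```text
dock pos [-287.1    0.8   57.6] F [-0.7  0.9  0.4] t 5.08
turn norm [0.0004 0.     0.0003]
shift now-axes [ 0.7   -0.043  0.247]  after-turn axes [ 0.7   -0.043  0.247]
```

Request:
apply_moves([
  [-1,[0.075,-0.03,0.027],[0,0,0]],
  [-1,[0.075,0,0.027],[0,0,0]],
  [-1,[0.075,0,0.027],[0,0,0]],
  [-1,[0.038,0,0.014],[0,0,0]],
  [-1,[0.038,0,0.014],[0,0,0]],
  [-1,[0.038,0,0.014],[0,0,0]],
  [-1,[0.038,0,0.014],[0,0,0]],
  [-1,[0.038,0,0.014],[0,0,0]],
])

```text
t: 6.08
ee_pos: [530.5, -403.0, 60.5]
orientation: [-2.259, -1.822, -0.4]
ft_force: [-0.1, -0.7, -0.3]
width: 0.5
grasp_force: 0.0
```

Request:
apply_moves([
  [-1,[0.038,0,0.014],[0,0,0]],
  [-1,[0.038,0,0.014],[0,0,0]],
  [-1,[0.038,0,0.014],[0,0,0]],
  [-1,[0.038,0,0.014],[0,0,0]],
  [-1,[0.038,0,0.014],[0,0,0]],
  [-1,[0.038,0,0.014],[0,0,0]],
  [-1,[0.038,0,0.014],[0,0,0]],
  [-1,[0.038,0,0.014],[0,0,0]],
])

```text
t: 7.08
ee_pos: [534.0, -387.2, 60.4]
orientation: [-2.259, -1.823, -0.4]
ft_force: [0.7, -1.5, -0.7]
width: 0.6
grasp_force: 0.6
```

Run:
```python
from h import *
np.set_printoptions(precision=1,suppress=True)
plan([-63-6,3,58],20)
I={c:ctrl.get_image(c) for c in("scene","top")}
for n in("tank",):
    r={c:ctrl.pinpoint(n,c) for c in I}
    if r["scene"] and r["top"]: print(n,w2d(tri(I["scene"],r["scene"][0]["xy"],I["top"],r["top"][0]["xy"])))
    print(r, [m["bbox"] for m in ctrl.masks_of("tank","top")])
```

```text
dock pos [-250.     0.4   60.4] F [-1.3 -1.  -0.7] t 7.08
turn norm [0. 0. 0.]
shift now-axes [ 3.4 -0.1  1.3]  after-turn axes [ 3.4 -0.1  1.3]
tank [-176.3    2.4    9.6]
{'scene': [{'xy': [357.8, 373.0], 'score': 0.72}], 'top': [{'xy': [427.5, 239.4], 'score': 0.85}]} [[404.6, 204.0, 475.2, 261.0]]
```

Request:
apply_moves([
  [-1,[0.056,-0.005,0.022],[0,0,0]],
  [-1,[0.056,-0.005,0.022],[0,0,0]],
  [-1,[0.056,-0.005,0.022],[0,0,0]],
  [-1,[0.056,-0.005,0.022],[0,0,0]],
  [-1,[0.056,-0.005,0.022],[0,0,0]],
  [-1,[0.056,-0.005,0.022],[0,0,0]],
  [-1,[0.056,-0.005,0.022],[0,0,0]],
  [-1,[0.056,-0.005,0.022],[0,0,0]],
])

```text
t: 8.32
ee_pos: [537.1, -363.1, 59.7]
orientation: [-2.259, -1.823, -0.4]
ft_force: [-0.5, -1.4, 1.0]
width: 0.6
grasp_force: 0.8
```

Request:
apply_moves([
  [-1,[0.038,0,0.014],[0,0,0]],
  [-1,[0.038,0,0.014],[0,0,0]],
  [-1,[0.038,0,0.014],[0,0,0]],
  [-1,[0.038,0,0.014],[0,0,0]],
  [-1,[0.038,0,0.014],[0,0,0]],
  [-1,[0.038,0,0.014],[0,0,0]],
])

```text
t: 9.07
ee_pos: [539.7, -351.4, 59.6]
orientation: [-2.259, -1.823, -0.4]
ft_force: [-0.3, -2.3, 1.1]
width: 0.7
grasp_force: 0.8
```

Request:
apply_moves([
  [-1,[0.038,0,0.014],[0,0,0]],
  [-1,[0.038,0,0.014],[0,0,0]],
  [-1,[0.038,0,0.014],[0,0,0]],
  [-1,[0.038,0,0.014],[0,0,0]],
])

```text
t: 9.57
ee_pos: [541.4, -344.1, 59.7]
orientation: [-2.26, -1.824, -0.399]
ft_force: [-3.1, -7.9, 2.9]
width: 0.4
grasp_force: 3.8
```

Request:
apply_moves([
  [-1,[0.038,0,0.014],[0,0,0]],
  [-1,[0.038,0,0.014],[0,0,0]],
  [-1,[0.038,0,0.014],[0,0,0]],
  [-1,[0.038,0,0.014],[0,0,0]],
])

```text
t: 10.07
ee_pos: [543.3, -335.4, 59.6]
orientation: [-2.259, -1.822, -0.4]
ft_force: [0.2, -2.8, 1.8]
width: 0.1
grasp_force: 1.2
```

Run:
```python
from h import *
np.set_printoptions(precision=1,suppress=True)
plan([-63-6,3,58],20)
I={c:ctrl.get_image(c) for c in("scene","top")}
r={c:ctrl.pinpoint("tank",c) for c in I}
if r["scene"] and r["top"]: print(w2d(tri(I["scene"],r["scene"][0]["xy"],I["top"],r["top"][0]["xy"])))
cv2.imwrite("pics/s2.png",np.hstack([cv2.resize(I["scene"]["pixels"][190:430,270:470],(400,480)),cv2.resize(I["top"]["pixels"][140:300,290:420],(390,480))]))
```

```text
dock pos [-197.4    2.3   59.6] F [-2.7 -0.7  1.8] t 10.07
turn norm [0. 0. 0.]
shift now-axes [ 2.4 -0.   0.9]  after-turn axes [ 2.4 -0.   0.9]
[-127.     4.5   11.5]
```

View pics/s2.png

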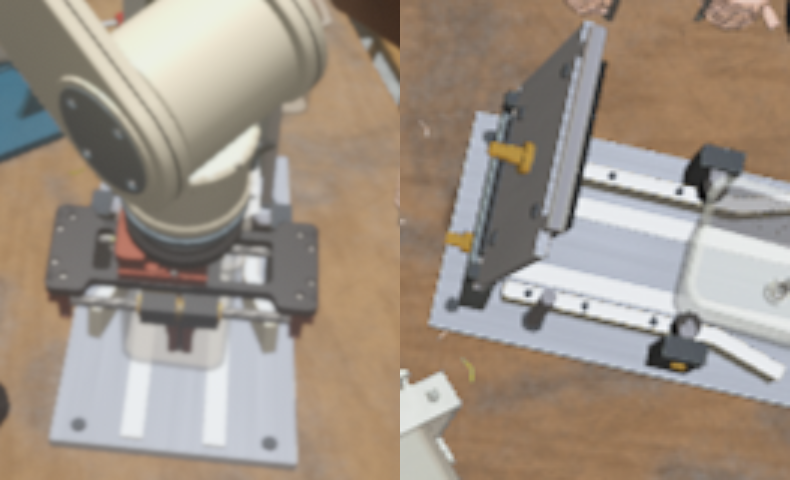

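The crop shows the tank's front corners past both rollers (right half, about (715,185) and (685,325)). The force peaked at about 8.5 N there and the tank is upright. Push on.

Request:
apply_moves([
  [-1,[0.056,0,0.021],[0,0,0]],
  [-1,[0.056,0,0.021],[0,0,0]],
  [-1,[0.056,0,0.021],[0,0,0]],
  [-1,[0.056,0,0.021],[0,0,0]],
  [-1,[0.056,0,0.021],[0,0,0]],
  [-1,[0.056,0,0.021],[0,0,0]],
  [-1,[0.056,0,0.021],[0,0,0]],
  [-1,[0.056,0,0.021],[0,0,0]],
])

```text
t: 11.28
ee_pos: [548.4, -312.2, 59.2]
orientation: [-2.259, -1.823, -0.4]
ft_force: [1.0, -3.2, 1.0]
width: 0.9
grasp_force: 1.2
```

Request:
apply_moves([
  [-1,[0.056,0,0.021],[0,0,0]],
  [-1,[0.056,0,0.021],[0,0,0]],
  [-1,[0.056,0,0.021],[0,0,0]],
  [-1,[0.056,0,0.021],[0,0,0]],
  [-1,[0.056,0,0.021],[0,0,0]],
  [-1,[0.056,0,0.021],[0,0,0]],
  [-1,[0.056,0,0.021],[0,0,0]],
  [-1,[0.056,0,0.021],[0,0,0]],
])

```text
t: 12.28
ee_pos: [553.3, -288.6, 58.8]
orientation: [-2.259, -1.822, -0.4]
ft_force: [0.8, -3.0, -0.7]
width: 0.3
grasp_force: 1.1
```

Request:
apply_moves([
  [-1,[0.056,0,0.021],[0,0,0]],
  [-1,[0.056,0,0.021],[0,0,0]],
  [-1,[0.056,0,0.021],[0,0,0]],
  [-1,[0.056,0,0.021],[0,0,0]],
  [-1,[0.056,0,0.021],[0,0,0]],
  [-1,[0.056,0,0.021],[0,0,0]],
  [-1,[0.056,0,0.021],[0,0,0]],
  [-1,[0.056,0,0.021],[0,0,0]],
])

```text
t: 13.28
ee_pos: [558.4, -265.3, 58.5]
orientation: [-2.259, -1.823, -0.4]
ft_force: [0.5, -2.5, 1.4]
width: 0.5
grasp_force: 1.0
```

Request:
apply_moves([
  [-1,[0.056,0,0.021],[0,0,0]],
  [-1,[0.056,0,0.021],[0,0,0]],
  [-1,[0.056,0,0.021],[0,0,0]],
  [-1,[0.056,0,0.021],[0,0,0]],
  [-1,[0.056,0,0.021],[0,0,0]],
  [-1,[0.056,0,0.021],[0,0,0]],
])

```text
t: 14.02
ee_pos: [562.2, -247.8, 58.3]
orientation: [-2.259, -1.823, -0.4]
ft_force: [0.7, -1.2, 0.3]
width: 0.3
grasp_force: 0.9
```

Run:
```python
from h import *
np.set_printoptions(precision=1,suppress=True)
plan([-69,3,58],20)
I={c:ctrl.get_image(c) for c in("scene","top")}
r={c:ctrl.pinpoint("tank",c) for c in I}
for c in I:print(ray(I[c],r[c][0]["xy"],12) if r[c] else None, w2d(ray(I[c],r[c][0]["xy"],12)) if r[c] else None)
```

```text
dock pos [-107.8    2.4   58.3] F [-1.1 -0.9  0.3] t 14.03
turn norm [0. 0. 0.]
shift now-axes [ 0.7 -0.   0.3]  after-turn axes [ 0.7 -0.   0.3]
[ 579.1 -171.    12. ] [-29.2   2.3  12. ]
[ 581.6 -183.4   12. ] [-40.7  -2.8  12. ]
```

Request:
apply_moves([
  [-1,[0.038,0,0.014],[0,0,0]],
  [-1,[0.038,0,0.014],[0,0,0]],
  [-1,[0.038,0,0.014],[0,0,0]],
  [-1,[0.038,0,0.014],[0,0,0]],
  [-1,[0.038,0,0.014],[0,0,0]],
  [-1,[0.038,0,0.014],[0,0,0]],
  [-1,[0.038,0,0.014],[0,0,0]],
  [-1,[0.038,0,0.014],[0,0,0]],
])

```text
t: 15.22
ee_pos: [565.7, -232.1, 58.2]
orientation: [-2.259, -1.823, -0.4]
ft_force: [1.2, -1.9, -1.4]
width: 0.2
grasp_force: 0.7
```

Request:
apply_moves([
  [-1,[0.038,0,0.014],[0,0,0]],
  [-1,[0.038,0,0.014],[0,0,0]],
  [-1,[0.038,0,0.014],[0,0,0]],
  [-1,[0.038,0,0.014],[0,0,0]],
])

```text
t: 15.72
ee_pos: [567.4, -224.1, 58.2]
orientation: [-2.259, -1.822, -0.4]
ft_force: [0.6, -2.0, 0.1]
width: 0.4
grasp_force: 0.4
```

Request:
apply_moves([
  [-1,[0.028,0,0.01],[0,0,0]],
  [-1,[0.028,0,0.01],[0,0,0]],
  [-1,[0,0,0],[0,0,0]],
])

```text
t: 16.1
ee_pos: [567.8, -221.0, 58.1]
orientation: [-2.258, -1.822, -0.399]
ft_force: [-0.1, -0.6, -0.4]
width: 0.3
grasp_force: 0.0
```

Run:
```python
from h import *
plan([-69,3,58],20)
```

```text
dock pos [-80.4   2.6  58.1] F [-0.6  0.  -0.4] t 16.1
turn norm [0.0031 0.0021 0.0015]
shift now-axes [ 0.214 -0.008  0.078]  after-turn axes [ 0.214 -0.008  0.079]
```

Request:
apply_moves([
  [-1,[0.028,0,0.01],[0,0,0]],
  [-1,[0.028,0,0.01],[0,0,0]],
  [-1,[0.019,0,0.007],[0,0,0]],
])

```text
t: 16.48
ee_pos: [568.8, -217.5, 58.1]
orientation: [-2.259, -1.823, -0.4]
ft_force: [0.0, -1.5, -0.5]
width: 0.5
grasp_force: 0.8
```

Request:
apply_moves([
  [-1,[0.019,0,0.007],[0,0,0]],
  [-1,[0.019,0,0.007],[0,0,0]],
])

```text
t: 16.73
ee_pos: [569.5, -216.1, 58.2]
orientation: [-2.26, -1.823, -0.4]
ft_force: [-0.8, -3.5, 0.7]
width: 0.6
grasp_force: 1.9
```

Run:
```python
from h import *
plan([-69,3,58],20)
I={c:ctrl.get_image(c) for c in("scene","top")}
for n in("tank","roller_gap","dock_home"):
  r={c:ctrl.pinpoint(n,c) for c in I}
  print(n,[w2d(ray(I[c],r[c][0]["xy"],62 if n[0]=="r" else 12)).round(1) if r[c] else None for c in I])
cv2.imwrite("pics/s3.png",np.hstack([cv2.resize(I["scene"]["pixels"][190:390,280:450],(400,480)),cv2.resize(I["top"]["pixels"][150:280,300:420],(390,440))[:480] if 0 else cv2.resize(I["top"]["pixels"][150:290,300:415],(390,480))]))
```

```text
dock pos [-75.3   2.   58.2] F [-3.6  0.1  0.7] t 16.73
turn norm [0.0041 0.0029 0.0015]
shift now-axes [ 0.117 -0.019  0.045]  after-turn axes [ 0.116 -0.019  0.046]
tank [array([-3.4,  0.4, 12. ]), array([-4.2, -0.9, 12. ])]
roller_gap [None, array([256.5, -46.1,  62. ])]
dock_home [None, array([-0.7,  5.9, 12. ])]
```

View pics/s3.png

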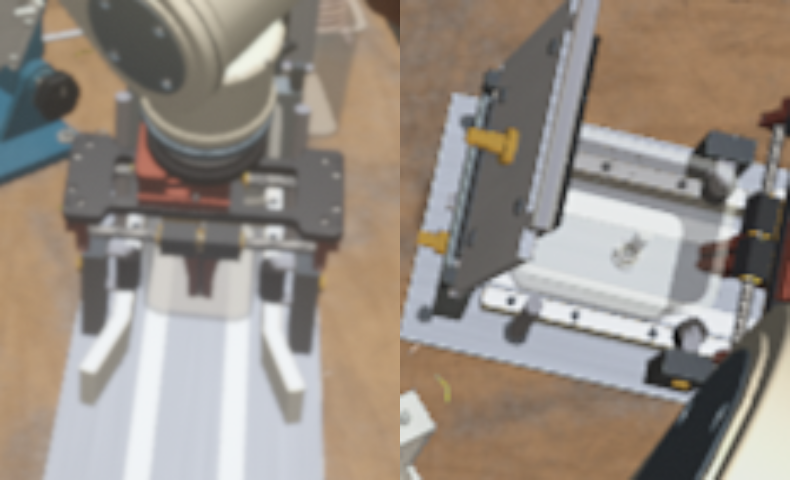

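The tank is about 2–3 mm short of home and the buffer is starting to resist, with the rollers at its rear corners (right half, (715,180) and (690,335)). I'll creep on in 1 mm rows and watch the force.

Request:
apply_moves([
  [-1,[0.019,0,0.007],[0,0,0]],
])

```text
t: 17.25
ee_pos: [569.5, -214.6, 58.1]
orientation: [-2.259, -1.823, -0.4]
ft_force: [-0.2, -4.3, 0.3]
width: 0.3
grasp_force: 2.4
```

Request:
apply_moves([
  [-1,[0.019,0,0.007],[0,0,0]],
])

```text
t: 17.38
ee_pos: [569.7, -213.7, 58.1]
orientation: [-2.259, -1.823, -0.4]
ft_force: [-0.4, -5.3, 0.4]
width: 0.7
grasp_force: 2.6
```

Request:
apply_moves([
  [-1,[0.019,0,0.007],[0,0,0]],
])

```text
t: 17.5
ee_pos: [570.0, -212.7, 58.1]
orientation: [-2.259, -1.823, -0.4]
ft_force: [-0.3, -6.3, 1.3]
width: 0.7
grasp_force: 2.9
```

Request:
apply_moves([
  [-1,[0.019,0,0.007],[0,0,0]],
])

```text
t: 17.62
ee_pos: [570.3, -211.9, 58.1]
orientation: [-2.26, -1.823, -0.4]
ft_force: [0.1, -6.1, 0.1]
width: 0.2
grasp_force: 3.1
```

Request:
apply_moves([
  [-1,[0.019,0,0.007],[0,0,0]],
])

```text
t: 17.75
ee_pos: [570.5, -211.0, 58.1]
orientation: [-2.26, -1.823, -0.4]
ft_force: [-0.4, -6.6, -1.2]
width: 0.4
grasp_force: 3.4
```

Request:
apply_moves([
  [-1,[0.019,0,0.007],[0,0,0]],
])

```text
t: 17.88
ee_pos: [570.8, -210.2, 58.1]
orientation: [-2.26, -1.824, -0.399]
ft_force: [-1.3, -7.7, -0.4]
width: 0.5
grasp_force: 3.6
```

Request:
apply_moves([
  [-1,[0.015,0,0.005],[0,0,0]],
  [-1,[0,0,0],[0,0,0]],
])

```text
t: 18.12
ee_pos: [571.0, -209.4, 58.2]
orientation: [-2.26, -1.824, -0.4]
ft_force: [-0.4, -6.4, -0.5]
width: 0.2
grasp_force: 3.4
```

Run:
```python
from h import *
plan([-69,3,58],20)
I=ctrl.get_image("top")
r=ctrl.pinpoint("tank","top");print(w2d(ray(I,r[0]["xy"],12)) if r else 0)
cv2.imwrite("pics/s4.png",cv2.resize(I["pixels"][170:275,320:420],(600,600),interpolation=cv2.INTER_CUBIC))
```

```text
dock pos [-68.4   2.   58.2] F [-6.3 -0.9 -0.5] t 18.12
turn norm [0.0041 0.003  0.0016]
shift now-axes [-0.012 -0.02  -0.001]  after-turn axes [-0.012 -0.02  -0.001]
[ 3.22831771 -1.91859415 12.        ]
```

View pics/s4.png

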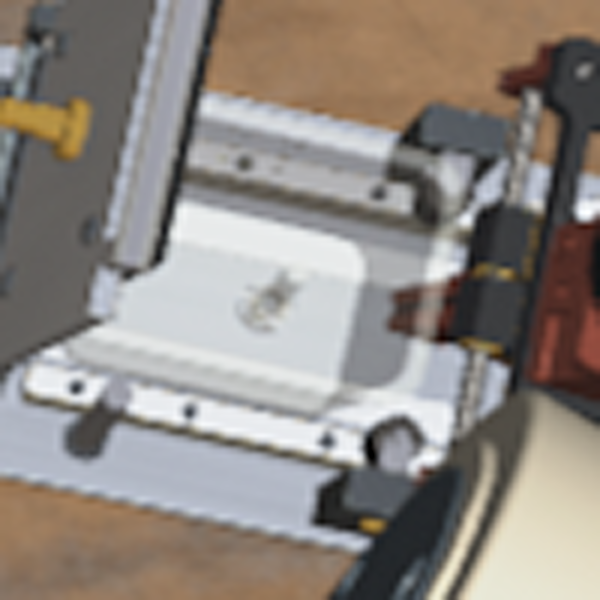

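The tank stands about 3 mm past home, with the push at about 7 N. I'll add 1.5 mm for margin, hold, then back off slowly and look at where the tank rests.

Request:
apply_moves([
  [-1,[0.014,0,0.005],[0,0,0]],
  [-1,[0.014,0,0.005],[0,0,0]],
  [-1,[0,0,0],[0,0,0]],
])

```text
t: 18.6
ee_pos: [571.5, -208.9, 58.2]
orientation: [-2.261, -1.825, -0.399]
ft_force: [-0.7, -10.5, -0.8]
width: 0.3
grasp_force: 5.1
```

Request:
apply_moves([
  [-1,[-0.019,0,-0.007],[0,0,0]],
  [-1,[-0.019,0,-0.007],[0,0,0]],
  [-1,[-0.019,0,-0.007],[0,0,0]],
])

```text
t: 18.98
ee_pos: [570.5, -210.5, 58.1]
orientation: [-2.259, -1.823, -0.4]
ft_force: [-0.0, -4.3, 0.1]
width: 0.1
grasp_force: 2.3
```

Request:
apply_moves([
  [-1,[-0.019,0,-0.007],[0,0,0]],
  [-1,[-0.019,0,-0.007],[0,0,0]],
])

```text
t: 19.23
ee_pos: [569.9, -212.1, 58.1]
orientation: [-2.259, -1.823, -0.4]
ft_force: [-0.2, -3.3, -0.0]
width: 0.1
grasp_force: 1.9
```

Request:
apply_moves([
  [-1,[-0.019,0,-0.007],[0,0,0]],
  [-1,[-0.019,0,-0.007],[0,0,0]],
])

```text
t: 19.48
ee_pos: [569.4, -214.0, 58.1]
orientation: [-2.258, -1.822, -0.4]
ft_force: [-0.5, -2.7, -0.3]
width: 0.3
grasp_force: 1.3
```

Request:
apply_moves([
  [-1,[-0.4,0,-0.15],[0,0,0]],
  [-1,[-0.7,0,-0.25],[0,0,0]],
  [-1,[-0.7,0,-0.25],[0,0,0]],
  [-1,[0,0,-1],[0,0,0]],
  [-1,[0,0,-1],[0,0,0]],
  [-1,[0,0,-1],[0,0,0]],
  [-1,[0,0,0],[0,0,0]],
])

```text
t: 20.35
ee_pos: [538.6, -360.6, 203.6]
orientation: [-2.265, -1.826, -0.403]
ft_force: [-0.2, -0.1, 0.6]
width: 0.5
grasp_force: 0.0
```

Run:
```python
from h import *
np.set_printoptions(precision=1,suppress=True)
plan([-160,3,350],0)
I={c:ctrl.get_image(c) for c in("scene","top")}
for n,z in(("tank",12),("roller_gap",62),("dock_home",12),("dock_back",62),("lid_bar",322)):
  r={c:ctrl.pinpoint(n,c) for c in I}
  print(n,[w2d(ray(I[c],r[c][0]["xy"],z)).round(1) if r[c] else None for c in I], w2d(tri(I["scene"],r["scene"][0]["xy"],I["top"],r["top"][0]["xy"])) if r["scene"] and r["top"] else "")
cv2.imwrite("pics/s5.png",np.hstack([cv2.resize(I["scene"]["pixels"][230:380,300:430],(400,480)),cv2.resize(I["top"]["pixels"][160:280,320:420],(400,480))]))
```

```text
dock pos [-223.     1.6  203.6] F [-0.1  0.1  0.6] t 20.35
turn norm [ 0.  -0.2  0. ]
shift now-axes [ 2.2  0.  -2.3]  after-turn axes [ 1.3 -0.  -2.9]
tank [array([-6.7,  5.1, 12. ]), array([-3.5,  0.5, 12. ])] [-4.1  3.1 10.6]
roller_gap [None, array([-75. ,   3.5,  62. ])] 
dock_home [None, array([-73.7,   4. ,  12. ])] 
dock_back [None, array([79.1, -2.5, 62. ])] 
lid_bar [None, array([ 65.3,   5.4, 322. ])]
```

View pics/s5.png

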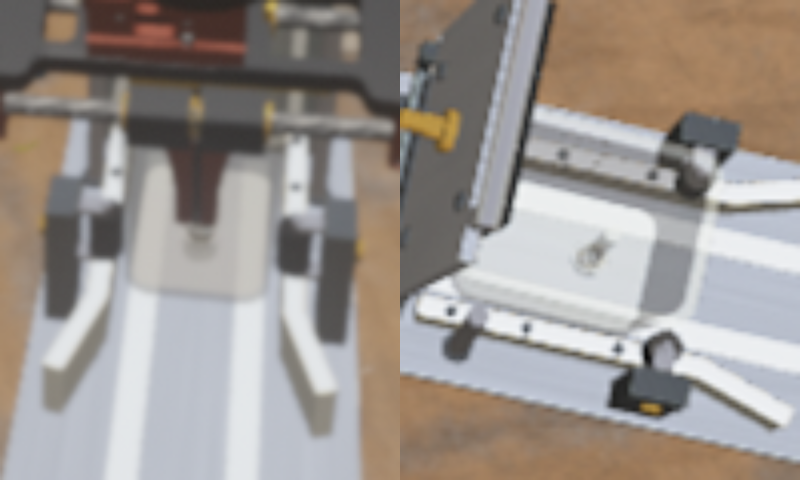

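The crop shows the tank with the rollers at its rear corners (top half, about (690,170) and (660,350)). Whether they've snapped in behind isn't clear from this view, so I'll compare the roller spots numerically with the first picture, where they were free.

Run:
```python
from h import *
np.set_printoptions(precision=2,suppress=True)
t0=cv2.imread("pics/top0.png");t1=cv2.imread("pics/top1.png");s0=cv2.imread("pics/scene0.png")
T=ctrl.get_image("top");S=ctrl.get_image("scene");n=T["pixels"];cv2.imwrite("pics/topB.png",n);cv2.imwrite("pics/sceneB.png",S["pixels"])
def match(a,b,c,h=6,s=8):
    x,y=c;t=a[y-h:y+h+1,x-h:x+h+1];w=b[y-h-s:y+h+s+1,x-h-s:x+h+s+1]
    k=8;f=lambda i:cv2.resize(i,None,fx=k,fy=k,interpolation=cv2.INTER_CUBIC)
    m=cv2.matchTemplate(f(w),f(t),cv2.TM_CCOEFF_NORMED);_,v,_,p=cv2.minMaxLoc(m);return (np.array(p)/k-s),round(v,2)
for c in((385,247),(394,201),(383,258),(397,192)): print(c,match(t0,t1,c),match(t0,n,c))
for d in (np.array([0,51.5,76]),np.array([0,-51.5,76])):
    for im,nm in((T,"top"),(S,"scene")):
        a,b=[(lambda q:q[:2]/q[2])(P(im)@[*d2w(d+[-73,2.5,0]+[0,dy,0]),1]) for dy in(0,3.5*np.sign(d[1]))];print(nm,a,b)
im=ctrl.get_image("wrist");o=ctrl.get_obs();r=R.from_rotvec(o["orientation"]).as_matrix()
he=im["hand_eye"];print(he)
for d in([-73,54,76],[-73,-49,76],[-69,3,128],[-63,3,12]):
    c=np.linalg.inv(he)@np.append(r.T@(d2w(d)-o["ee_pos"]),1);q=im["camera_matrix"]@c[:3];print(d,q[:2]/q[2])
print(ctrl.pinpoint("roller_gap","wrist"),ctrl.pinpoint("tank","wrist"))
cv2.imwrite("pics/wB.png",im["pixels"])
```

```text
(385, 247) (array([0., 0.]), 1.0) (array([0., 0.]), 0.98)
(394, 201) (array([0., 0.]), 1.0) (array([-0.12, -0.12]), 0.86)
(383, 258) (array([0., 0.]), 1.0) (array([0., 0.]), 1.0)
(397, 192) (array([0., 0.]), 1.0) (array([ 0.  , -0.25]), 0.86)
top [387.64 246.75] [387.33 248.25]
scene [333.  296.3] [330.92 296.12]
top [396.4 203.4] [396.69 201.95]
scene [394.93 301.47] [397.05 301.65]
[[  -0.     -0.96   -0.29   79.83]
 [   1.     -0.      0.     -0.19]
 [  -0.     -0.29    0.96 -162.73]
 [   0.      0.      0.      1.  ]]
[-73, 54, 76] [265.74 119.52]
[-73, -49, 76] [378.13 119.82]
[-69, 3, 128] [321.78  86.57]
[-63, 3, 12] [321.17 134.52]
[{'xy': [321.2, 121.4], 'score': 0.63}] [{'xy': [318.0, 82.6], 'score': 0.59}]
```

Run:
```python
from h import *
t0=cv2.imread("pics/top0.png");tB=cv2.imread("pics/topB.png")
def chk(nm,full,sz,r,c,xo=0):
    cur=full[:, xo:]
    ref=t0[r[0]:r[1],c[0]:c[1]];R0=cv2.resize(ref,sz,interpolation=cv2.INTER_LINEAR);kx,ky=sz[0]/(c[1]-c[0]),sz[1]/(r[1]-r[0])
    for p in((385,247),(394,201)):
        x,y=int((p[0]-c[0])*kx),int((p[1]-r[0])*ky);h=20;s=14
        if x+h+s>=sz[0] or y-h-s<0 : continue
        m=cv2.matchTemplate(cur[y-h-s:y+h+s+1,x-h-s:x+h+s+1],R0[y-h:y+h+1,x-h:x+h+1],cv2.TM_CCOEFF_NORMED);_,v,_,q=cv2.minMaxLoc(m);print(nm,p,round((q[0]-s)/kx,2),round((q[1]-s)/ky,2),round(v,2))
chk("s2",cv2.imread("pics/s2.png"),(390,480),(140,300),(290,420),400)
chk("s3",cv2.imread("pics/s3.png"),(390,480),(150,290),(300,415),400)
chk("s4",cv2.imread("pics/s4.png"),(600,600),(170,275),(320,420))
chk("s5",cv2.imread("pics/s5.png"),(400,480),(160,280),(320,420),400)
w=cv2.imread("pics/wB.png")[50:200,220:420];cv2.imwrite("pics/wBc.png",cv2.resize(w,(800,600),interpolation=cv2.INTER_CUBIC))
```

```text
s2 (385, 247) 0.0 0.67 0.92
s2 (394, 201) 0.0 -0.33 0.82
s3 (385, 247) 0.0 0.0 0.99
s3 (394, 201) -0.29 0.0 0.8
s4 (385, 247) 0.0 0.0 0.99
s4 (394, 201) -0.17 0.0 0.85
s5 (385, 247) 0.0 0.0 0.99
s5 (394, 201) 0.0 -0.25 0.81
```

View pics/wBc.png

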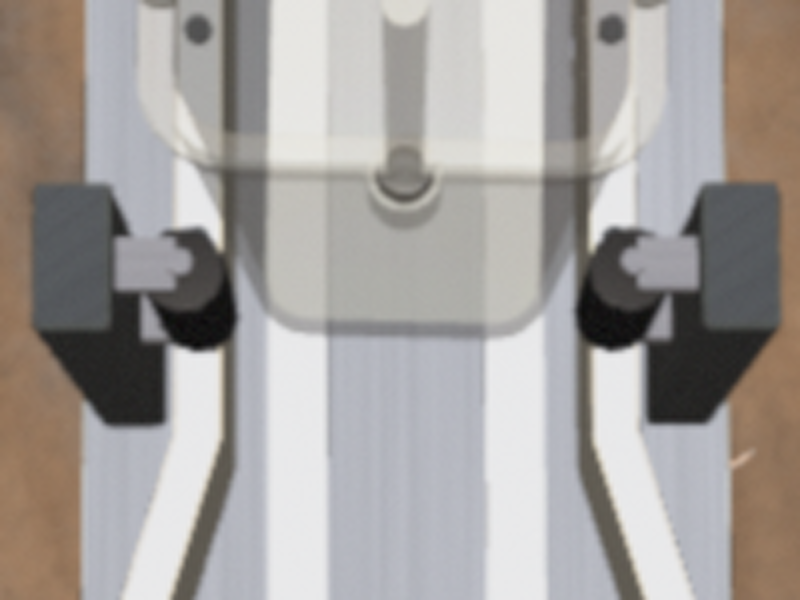

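The wrist crop shows both black rollers at their free spacing, at (195,290) and (610,290), behind the tank's rear corners. Matching against the first picture gives zero shift, so the rollers have snapped in and the tank is upright between the rails. Next is the lid: untilt, rise and go over to its back side.

Request:
apply_moves([
  [-1,[0,0,-0.8],[0,-0.111,0]],
  [-1,[0,0,-0.9],[0,-0.111,0]],
  [-1,[0,0,-1],[0,0,0]],
  [-1,[0,0,-1],[0,0,0]],
  [-1,[0,0,-0.6],[0,0,0]],
  [-1,[0,0,0],[0,0,0]],
])

```text
t: 21.95
ee_pos: [532.8, -377.8, 414.5]
orientation: [2.437, 1.964, 0.004]
ft_force: [-0.7, 0.5, -0.3]
width: 0.4
grasp_force: 0.0
```

Run:
```python
from h import *
np.set_printoptions(precision=1,suppress=True)
plan([105,3,410],0)
I={c:ctrl.get_image(c) for c in("scene","top")}
for n in("lid_bar","lid_hinge","tank"):
  r={c:ctrl.pinpoint(n,c) for c in I}
  print(n,[(r[c][0]["xy"],r[c][0]["score"]) if r[c] else None for c in I], w2d(tri(I["scene"],r["scene"][0]["xy"],I["top"],r["top"][0]["xy"])) if r["scene"] and r["top"] else "")
```

```text
dock pos [-241.     3.5  414.5] F [ 0.4  0.8 -0.3] t 21.95
turn norm [0. 0. 0.]
shift now-axes [6.9 0.  0.1]  after-turn axes [6.9 0.  0.1]
lid_bar [([373.8, 127.8], 0.72), ([347.6, 183.0], 0.82)] [ 61.9   5.3 324.2]
lid_hinge [([372.2, 218.2], 0.89), ([322.0, 202.5], 0.93)] [ 95.1   1.1 134.2]
tank [([364.9, 304.2], 0.64), ([360.2, 224.1], 0.71)] [-8.1  2.5 12.7]
```

Lid: bar at (62, 4, 323) and hinge at x=95, so the lid stands at about 80° and the radius comes to about 186 mm (188 given). The tank checks out as latched: it jumped ahead of the finger when the rollers snapped, and it came back to rest against them. I'll move over behind the lid.

Request:
apply_moves([
  [-1,[0.98,0,0],[0,0,0]],
  [-1,[0.98,0,0],[0,0,0]],
  [-1,[0.98,0,0],[0,0,0]],
  [-1,[0.98,0,0],[0,0,0]],
  [-1,[0.98,0,0],[0,0,0]],
  [-1,[0.98,0,0],[0,0,0]],
  [-1,[0.98,0,0],[0,0,0]],
  [-1,[0,0,0],[0,0,0]],
])

```text
t: 23.35
ee_pos: [605.1, -39.2, 409.7]
orientation: [2.438, 1.973, 0.002]
ft_force: [-0.3, 0.2, 0.1]
width: 0.5
grasp_force: 0.0
```

Run:
```python
from h import *
plan([100,4,322],0)
for th in range(80,-1,-5):
    t=np.radians(th);B=np.array([95-188*np.cos(t),140+188*np.sin(t)]);print(th,(B+[16*np.sin(t),6*np.cos(t)]).round(1))
```

```text
dock pos [105.2   4.8 409.7] F [0.2 0.3 0.1] t 23.35
turn norm [0.0032 0.0018 0.0028]
shift now-axes [-0.098  0.007  1.754]  after-turn axes [-0.103  0.017  1.754]
80 [ 78.1 326.2]
75 [ 61.8 323.1]
70 [ 45.7 318.7]
65 [ 30.  312.9]
60 [ 14.9 305.8]
55 [  0.3 297.4]
50 [-13.6 287.9]
45 [-26.6 277.2]
40 [-38.7 265.4]
35 [-49.8 252.7]
30 [-59.8 239.2]
25 [-68.6 224.9]
20 [-76.2 209.9]
15 [-82.5 194.5]
10 [-87.4 178.6]
5 [-90.9 162.4]
0 [-93. 146.]
```

Request:
apply_moves([
  [-1,[-0.1,0,0.6],[0,0,0]],
  [-1,[0,0,0.6],[0,0,0]],
  [-1,[0,0,0.6],[0,0,0]],
  [-1,[-0.2,0,0],[0,0,0]],
  [-1,[-0.1,0,0],[0,0,0]],
  [-1,[-0.08,0,0],[0,0,0]],
  [-1,[-0.08,0,0],[0,0,0]],
  [-1,[-0.08,0,0],[0,0,0]],
])

```text
t: 24.35
ee_pos: [598.9, -73.7, 320.9]
orientation: [2.44, 1.967, 0.004]
ft_force: [2.3, 2.9, -1.2]
width: 0.4
grasp_force: 1.5
```

Request:
apply_moves([
  [-1,[-0.1,0,0],[0,0,0]],
  [-1,[-0.1,0,0],[0,0,0]],
  [-1,[-0.1,0,0.01],[0,0,0]],
  [-1,[-0.1,0,0.01],[0,0,0]],
])

```text
t: 24.85
ee_pos: [593.9, -93.6, 319.2]
orientation: [2.441, 1.968, 0.001]
ft_force: [1.1, 3.9, -1.3]
width: 0.2
grasp_force: 1.4
```

Run:
```python
from h import *
plan([45.7,4,317],0)
I={c:ctrl.get_image(c) for c in("scene","top")}
for n in("lid_bar",):
  r={c:ctrl.pinpoint(n,c) for c in I}
  print(n,[(r[c][0]["xy"],r[c][0]["score"]) if r[c] else None for c in I], w2d(tri(I["scene"],r["scene"][0]["xy"],I["top"],r["top"][0]["xy"])) if r["scene"] and r["top"] else "")
```

```text
dock pos [ 49.7   4.2 319.2] F [ 4.  -0.2 -1.3] t 24.85
turn norm [0.0033 0.002  0.0001]
shift now-axes [-0.079  0.004  0.045]  after-turn axes [-0.079  0.005  0.044]
lid_bar [([374.2, 138.5], 0.97), None]
```

Request:
apply_moves([
  [-1,[-0.2,0,0.063],[0,0,0]],
  [-1,[-0.2,0,0.063],[0,0,0]],
  [-1,[-0.15,0,0.071],[0,0,0]],
  [-1,[-0.15,0,0.071],[0,0,0]],
  [-1,[-0.145,0,0.084],[0,0,0]],
  [-1,[-0.145,0,0.084],[0,0,0]],
  [-1,[-0.14,0,0.095],[0,0,0]],
  [-1,[-0.14,0,0.095],[0,0,0]],
])

```text
t: 26.05
ee_pos: [580.7, -156.0, 288.0]
orientation: [2.441, 1.967, 0.002]
ft_force: [-0.3, 1.6, 0.4]
width: 0.9
grasp_force: 0.8
```

Request:
apply_moves([
  [-1,[-0.13,0,0.107],[0,0,0]],
  [-1,[-0.13,0,0.107],[0,0,0]],
  [-1,[-0.12,0,0.118],[0,0,0]],
  [-1,[-0.12,0,0.118],[0,0,0]],
  [-1,[-0.11,0,0.127],[0,0,0]],
  [-1,[-0.11,0,0.127],[0,0,0]],
  [-1,[-0.1,0,0.135],[0,0,0]],
  [-1,[-0.1,0,0.135],[0,0,0]],
])

```text
t: 27.05
ee_pos: [571.3, -201.0, 239.3]
orientation: [2.441, 1.967, 0.002]
ft_force: [0.9, 0.4, 1.8]
width: 0.4
grasp_force: 0.5
```

Run:
```python
from h import *
plan([-68.6,4,225],0)
I={c:ctrl.get_image(c) for c in("scene","top")}
r={c:ctrl.pinpoint("lid_bar",c) for c in I}
print([(r[c][0]["xy"],r[c][0]["score"]) if r[c] else None for c in I], w2d(tri(I["scene"],r["scene"][0]["xy"],I["top"],r["top"][0]["xy"])) if r["scene"] and r["top"] else "")
```

```text
dock pos [-60.1   3.5 239.3] F [ 0.6 -0.8  1.8] t 27.05
turn norm [0.0038 0.0021 0.0002]
shift now-axes [-0.169 -0.013  0.287]  after-turn axes [-0.17  -0.011  0.287]
[([368.0, 216.0], 0.64), None]
```

Request:
apply_moves([
  [-1,[-0.085,0,0.143],[0,0,0]],
  [-1,[-0.085,0,0.143],[0,0,0]],
  [-1,[-0.076,0,0.15],[0,0,0]],
  [-1,[-0.076,0,0.15],[0,0,0]],
  [-1,[-0.042,0,0.103],[0,0,0]],
  [-1,[-0.042,0,0.103],[0,0,0]],
  [-1,[-0.042,0,0.103],[0,0,0]],
])

```text
t: 28.12
ee_pos: [566.8, -222.8, 194.8]
orientation: [2.441, 1.967, 0.002]
ft_force: [-0.8, -0.2, 1.1]
width: 0.1
grasp_force: 0.4
```

Request:
apply_moves([
  [-1,[-0.025,0,0.08],[0,0,0]],
  [-1,[-0.025,0,0.08],[0,0,0]],
  [-1,[-0.025,0,0.08],[0,0,0]],
  [-1,[-0.025,0,0.08],[0,0,0]],
  [-1,[-0.018,0,0.06],[0,0,0]],
  [-1,[-0.018,0,0.06],[0,0,0]],
  [-1,[-0.018,0,0.06],[0,0,0]],
])

```text
t: 29.0
ee_pos: [565.4, -230.4, 170.0]
orientation: [2.441, 1.967, 0.002]
ft_force: [-0.2, 0.6, 0.7]
width: 0.6
grasp_force: 0.4
```

Run:
```python
from h import *
plan([-93,4,146],0)
```

```text
dock pos [-90.1   3.  170. ] F [0.5 0.3 0.7] t 29.0
turn norm [0.0038 0.002  0.0002]
shift now-axes [-0.056 -0.022  0.479]  after-turn axes [-0.058 -0.019  0.479]
```

Request:
apply_moves([
  [-1,[-0.01,0,0.04],[0,0,0]],
  [-1,[-0.01,0,0.04],[0,0,0]],
  [-1,[-0.01,0,0.04],[0,0,0]],
  [-1,[-0.01,0,0.04],[0,0,0]],
  [-1,[-0.01,0,0.04],[0,0,0]],
])

```text
t: 29.62
ee_pos: [564.9, -232.9, 160.0]
orientation: [2.441, 1.967, 0.002]
ft_force: [-0.3, 1.0, 0.4]
width: 0.3
grasp_force: 0.5
```

Request:
apply_moves([
  [-1,[0,0,0.03],[0,0,0]],
  [-1,[0,0,0.03],[0,0,0]],
  [-1,[0,0,0.03],[0,0,0]],
])

```text
t: 30.0
ee_pos: [564.9, -233.1, 155.6]
orientation: [2.441, 1.967, 0.002]
ft_force: [-0.3, -1.4, 1.6]
width: 0.1
grasp_force: 0.6
```

Request:
apply_moves([
  [-1,[0,0,0.03],[0,0,0]],
  [-1,[0,0,0.03],[0,0,0]],
  [-1,[0,0,0.03],[0,0,0]],
])

```text
t: 30.38
ee_pos: [565.0, -233.0, 151.1]
orientation: [2.441, 1.967, 0.002]
ft_force: [-0.0, -0.9, 0.6]
width: 0.3
grasp_force: 0.7
```

Run:
```python
from h import *
plan([-93,4,146],0)
```

```text
dock pos [-92.7   2.9 151.1] F [-0.9 -0.2  0.6] t 30.38
turn norm [0.0038 0.0021 0.0002]
shift now-axes [-0.006 -0.023  0.101]  after-turn axes [-0.006 -0.022  0.101]
```

Request:
apply_moves([
  [-1,[0,0,0.02],[0,0,0]],
  [-1,[0,0,0.02],[0,0,0]],
])

```text
t: 30.62
ee_pos: [565.0, -232.9, 149.1]
orientation: [2.441, 1.967, 0.002]
ft_force: [0.3, -1.3, 1.7]
width: 0.6
grasp_force: 0.7
```

Request:
apply_moves([
  [-1,[0,0,0.02],[0,0,0]],
  [-1,[0,0,0.02],[0,0,0]],
])

```text
t: 30.88
ee_pos: [565.0, -232.9, 147.1]
orientation: [2.441, 1.967, 0.002]
ft_force: [0.0, -1.7, 1.6]
width: 0.4
grasp_force: 0.7
```

Request:
apply_moves([
  [-1,[0,0,0.02],[0,0,0]],
])

```text
t: 31.0
ee_pos: [565.0, -232.9, 146.1]
orientation: [2.441, 1.967, 0.002]
ft_force: [-1.4, -1.2, 4.7]
width: 0.5
grasp_force: 2.3
```

Request:
apply_moves([
  [-1,[0,0,0.02],[0,0,0]],
])

```text
t: 31.12
ee_pos: [565.1, -233.0, 145.8]
orientation: [2.441, 1.967, 0.002]
ft_force: [-2.7, 0.5, 12.6]
width: 0.3
grasp_force: 5.8
```

Run:
```python
from h import *
plan([-93,4,146],0)
I={c:ctrl.get_image(c) for c in("scene","top")}
for n in("lid_bar","lid_hinge","tank"):
  r={c:ctrl.pinpoint(n,c) for c in I}
  print(n,[w2d(ray(I[c],r[c][0]["xy"],12 if n=="tank" else 140)).round(1) if r[c] else None for c in I], w2d(tri(I["scene"],r["scene"][0]["xy"],I["top"],r["top"][0]["xy"])) if r["scene"] and r["top"] else "")
```

```text
dock pos [-92.7   2.8 145.8] F [-0.1  2.8 12.6] t 31.12
turn norm [0.0039 0.0021 0.0002]
shift now-axes [-0.005 -0.024 -0.005]  after-turn axes [-0.005 -0.024 -0.005]
lid_bar [array([-97. ,   1.7, 140. ]), array([-96.9,  -2.7, 140. ])] [-9.71235053e+01 -1.49812722e-03  1.40717869e+02]
lid_hinge [None, array([ 10.7,  27.1, 140. ])] 
tank [array([-11.6,   2.8,  12. ]), None]
```

The lid reached a hard stop with the finger at z=146, exactly the bar-top height for a closed lid. The bar measures (-97, 0, 140.7). I'll press briefly, then release straight up.

Request:
apply_moves([
  [-1,[0,0,0.005],[0,0,0]],
  [-1,[0,0,0],[0,0,0]],
])

```text
t: 31.78
ee_pos: [565.1, -233.0, 145.8]
orientation: [2.441, 1.967, 0.002]
ft_force: [-3.4, 0.9, 8.8]
width: 0.5
grasp_force: 4.5
```

Request:
apply_moves([
  [-1,[0,0,-0.02],[0,0,0]],
  [-1,[0,0,-0.1],[0,0,0]],
  [-1,[0,0,-0.8],[0,0,0]],
  [-1,[-0.5,0,-0.8],[0,0,0]],
  [-1,[-0.8,0,-0.5],[0,0,0]],
  [-1,[-0.8,0,-0.5],[0,0,0]],
  [-1,[-0.8,0,0],[0,0,0]],
  [-1,[0,0,0],[0,0,0]],
])

```text
t: 32.78
ee_pos: [532.7, -376.1, 281.4]
orientation: [2.444, 1.963, 0.002]
ft_force: [-0.5, 0.2, -0.9]
width: 0.4
grasp_force: 0.0
```

Run:
```python
from h import *
np.set_printoptions(precision=1,suppress=True)
plan([-93,4,146],0)
I={c:ctrl.get_image(c) for c in("scene","top")}
for n in("lid_bar","lid_hinge","tank","roller_gap","spare_tank","screwdriver","marker_pen"):
  r={c:ctrl.pinpoint(n,c) for c in I}
  X=tri(I["scene"],r["scene"][0]["xy"],I["top"],r["top"][0]["xy"]) if r["scene"] and r["top"] else None
  print(n,[w2d(ray(I[c],r[c][0]["xy"],12 if n=="tank" else 140)) if r[c] else None for c in I],X, w2d(X) if X is not None else "")
t0=cv2.imread("pics/top0.png");n=I["top"]["pixels"]
for x,y in((385,247),(383,258)):
    k=8;f=lambda i:cv2.resize(i,None,fx=k,fy=k,interpolation=cv2.INTER_CUBIC)
    m=cv2.matchTemplate(f(n[y-12:y+13,x-12:x+13]),f(t0[y-5:y+6,x-5:x+6]),cv2.TM_CCOEFF_NORMED);_,v,_,p=cv2.minMaxLoc(m);print(np.array(p)/k-7,v)
```

```text
dock pos [-239.5    3.9  281.4] F [ 0.1  0.5 -0.9] t 32.77
turn norm [ 0.  0. -0.]
shift now-axes [ 2.9 -0.   2.7]  after-turn axes [ 2.9 -0.   2.7]
lid_bar [array([-103.6,    3.2,  140. ]), array([-98.5,   0.7, 140. ])] [ 564.4 -239.6  137.4] [-99.3   2.  137.4]
lid_hinge [array([ 84.5,  -2.4, 140. ]), array([ 97.4,   2.9, 140. ])] [609.1 -47.9 132.1] [ 97.6  -0.9 132.1]
tank [array([-4.1,  3.2, 12. ]), None] None 
roller_gap [array([ 87.7,  -3.5, 140. ]), array([-54.3,  25.7, 140. ])] [ 566.4 -179.9  209.1] [-40.6  12.8 209.1]
spare_tank [array([ 28.5, -55.2, 140. ]), array([248.5, -25.5, 140. ])] [709.4 105.7  -8.1] [268.9 -66.3  -8.1]
screwdriver [array([113.,  91., 140.]), array([336.8, 130.1, 140. ])] [551.  241.7  -1.9] [368.1 117.5  -1.9]
marker_pen [array([-212.8,  181.2,  140. ]), array([343.8, 136.7, 140. ])] [ 449.8  402.7 -489.7] [ 503.9  250.6 -489.7]
[-5.5  7. ] 0.4989708364009857
[0. 0.] 0.9684444069862366
```

```bash
python3 -c "
from workcell import ctrl
print(ctrl.close_job())"
```

```text
the job is handed in; nothing more can be done
None
```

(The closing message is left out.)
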